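Zero the bench tester and hold its test dial on the third step

TASK

Zero the bench tester: turn the small round knob at its left until the meter pointer stands between the two thick bars of the scale. Then turn the bar-grip test dial at its right clockwise, past the steps marked with one and two pips, to the step marked with three pips, and hold it there against its return spring: finish while still holding the dial, with the pointer still between the bars. Leave the jar, the glue stick and the pliers where they are.

Things in the scene. Friction and masses are not known exactly. Their poses are not given: they have to be found in the camera images.
- tester: bench tester: fixed grey case 200 x 280 mm, its panel 58 mm above the desk; origin centre of underside, +x to its far side, +y left, z up; yaw within 0.3 rad. On the panel: meter at x +45 mm (black frame 94 x 146 mm, 14 mm high, clear window), zero knob at x -50, y +95 mm, test dial at x -50, y -95 mm, two brass posts 21 mm high at x +55, y +-108 mm
- knob_grip (a point): point on the upright axis of the zero knob, 23 mm above the panel (81 mm above the desk), a good TCP height for gripping. The knob is a round black fluted knob, 26 mm across, its top 30 mm above the panel, with a white line on top; it turns with the point
- zero_knob (a joint): angle of the zero knob in rad, growing clockwise seen from above; range -2.7 to 2.7; it stays where it is left (friction 0.03 N m). Starts at 0.8 to 2.4 and has to come to 0, so it turns anticlockwise, in more than one grasp when far off
- pointer (a joint): angle of the meter pointer in rad, growing clockwise from above (to the right); 0 = middle of the gate. Geared to the knob: pointer = 0.3 x zero_knob, so knob anticlockwise moves it anticlockwise (left). Black needle 3 mm wide, pivot 12 mm beyond the tester's centre
- pointer_tip (a point): near the tip of the meter pointer, 60 mm from its pivot
- gate_mark (a point): middle of the gate: the gap between the two thick black raised bars in the middle of the scale, 60 mm from the pointer's pivot; the gap is about 9 mm wide there, the bars are 4 mm thick, the other strokes of the scale thin
- dial_grip (a point): on the upright axis of the test dial, 30 mm above the panel (88 mm above the desk), a good TCP height; turns with the dial, its +x points along the bar to the end with the white line. Dial: black skirt 60 mm across, 7 mm high, and on it an upright bar grip 52 mm long, 14 mm wide, its top 42 mm above the panel
- dial (a joint): dial angle in rad, growing clockwise from above. 0 = rest, its start, 0.6 rad anticlockwise of the tester's +x (long stroke on the panel). Steps (light clicks) at 0.4 (one pip), 0.8 (two pips), 1.2 (three pips, 0.6 rad clockwise of the tester's +x); end stop 1.45. Return spring 0.08 to 0.37 N m with the clicks: let go, it springs back to rest from any step
- small_jar: brown jar with a white lid, 45 mm across, 52 mm high, standing loose to the right of the tester; origin at the centre of its underside
- glue_stick: glue stick, 27 mm across, 92 mm high, standing loose to the left of the tester; origin at the centre of its underside
- pliers: pliers, 44 x 151 x 10 mm, lying loose behind the tester; origin at the centre of the underside

How it is judged:
On the way, in this order (a step that is already met when the one before it is completed fails the run):
1. the pointer stands between the two thick bars, the test dial still at rest (value of joint pointer between -0.06 and 0.06 rad and value of joint dial below 0.15 rad), for 0.2 s.
2. the test dial is turned to the third step and held there by the fingers (value of joint dial between 1.08 and 1.32 rad and contact force between the fingers and dial above 1 N), for 0.3 s.
At the end, for the whole second after the job is handed in: The fingers hold the test dial still on its third step (within 0.12 rad of 1.2 rad) against the return spring, and the meter pointer stands between the two thick bars (within 0.06 rad of the middle) (all of step 2 and velocity of joint dial between -0.2 and 0.2 rad/s and value of joint pointer between -0.06 and 0.06 rad); the arm keeps its last pose, push and grip.
It fails at once if the jar, the glue stick or the pliers are moved by more than 25 mm (distance of any of small_jar, glue_stick, pliers from where it was at the start of the episode above 0.025 m).
It fails at once if the jar or the glue stick is tipped over (angle between any of small_jar, glue_stick's own z axis and vertical above 0.5 rad).
It also fails if it takes over 54 s, if anything falls off the work surface, if the arm or the gripper's body presses on something with over 40 N, if the wrist force passes 120 N, or if a joint passes its speed limit or range.

ROBOT

A 6-joint arm with a two-finger parallel gripper is mounted at the origin on a cart in front of the work surface, level with it; the furniture and walls round the work are solid. World frame = base frame: x ahead of the robot, y to its left, z up, the work surface at z = 0. Lengths are in m, angles in rad, forces in N, time in s.
With the tool pointing down it reaches from about 0.35 to 0.85 m from the base axis. Payload 8.1 kg.
Tool frame: the origin (TCP) lies between the finger pads, 19 mm behind the fingertips; this is the grasp point; z points along the fingers, y is the line along which they close (so a half turn about z gives the same grasp; the last joint's range is limited). The gripper opens to 93 mm and grips with 3 to 60 N. Pads are 15 mm wide; open, the fingers measure 128 mm over their backs; the gripper's body (75 mm by 188 mm) begins 65 mm behind the grasp point.
Start: joints at [1.181, 0.13, 1.488, -0, 1.523, -0.085], TCP at [0.18, 0.572, 0.237] pointing down, gripper open.
Joint ranges: [-2.96, 2.96], [-0.89, 2.26], [0.02, 2.5], [-1.34, 4.48], [0, 2.73], [-2.66, 2.66]. Speed limits (rad/s): [2.39, 2.39, 2.79, 3.14, 3.14, 3.14].

INTERFACE

Orientations are given as a rotation vector (axis times angle).
In Python, from plant import status, eyes, robot gives the robot as it stands. The module is installed in compiled form; this text tells all that it offers.
- The arm moves only by the tool servo_tool, never from a script. Its argument "plan" is text: rows parted by semicolons, each of 4 numbers parted by spaces: the shift along the tool's x, y, z in m, then the turn about the tool's z in degrees. A call has 1 to 12 rows; each row is the pose to reach, as a shift and turn from the pose commanded when the call began, along the tool's axes at that moment; what a row does not reach only later rows make up. A row lasts 1/12 s, in which the tool goes at most 41.7 mm and 7.16 degrees, less where a joint would pass 70% of its speed; a pose out of reach is approached as far as the arm can. A call with a gripper value outside its range is refused whole. "grip" is the closure, from -1 (fully open) to 1 (shut), set as the call begins (left out, the last holds). The fingers move at their own pace and stop on an object; "grip_force" is the grip in N (left out, the last holds). Time passes only in rows, so rows that repeat a pose let the fingers close. It gives the time, the measured TCP pose, the force, the opening and the grip force at its end, in the units of the state.
- status.read_state(): the state, without advancing time (a new reading comes with each control period).
- eyes.read_camera(name): name is "scene" or "top" or "wrist"; returns a dict with "image" (480x640x3 uint8, blue, green, red), "fovy" (degrees; the focal length in pixels is half the picture's height over the tangent of half this angle, whatever the lens; pixels are square), "cx", "cy" (the principal point, pixels), "world_from_camera" (4x4, takes a point from camera to world coordinates); the wrist camera has in their place "hand_eye" (4x4, takes a point from camera to tool coordinates, whose origin is the TCP and whose axes are the flange's). Camera axes: x right, y down, z forward; pixel columns grow to the right and rows downward; lengths in m; the calibration is good to about 2 mm. The wrist camera is an equidistant fisheye: a pixel r from the principal point sees the ray r / f radians off the axis. A picture is of the moment at which its call begins: read the wrist's pose just before it. There is no depth.
- robot.close_job(): hands the job in; it is judged then, once.
The state is a dict: "t": time; "q": joint angles; "dq": joint speeds; "joint_torque": joint torques, N m; "tool_pos": TCP position; "orientation": TCP orientation; "force": force on the tool from outside, world axes, zero at the start; "wrist_torque": the same for the moment, N m; "opening": finger opening in m; "gripper_force": force on a finger pad.
Only numpy, scipy, OpenCV 4.12 (cv2) and the standard library are available. Lean on these libraries where they do the work, as an engineer would, in place of code of your own. Each camera call takes 0.05 s, during which the arm holds its last target. There are 200 camera calls.

## Working session

There is one attempt and no reset: what is moved stays moved. The work goes in short steps, Python scripts to look and compute and a tool call to move; the robot and the scene stay as the last step left them, time stands still between calls to the robot, and variables do not carry over. Pictures are saved under pics/ and viewed, at most 10 in all, crops included, and the job is handed in when it is done.

Besides the shell and the picture viewer there is one more tool, called after ">>>" as name(argument=value, ...), one argument or row to a line, values as JSON. servo_tool: Moves the arm, as the interface text tells. Its arguments: {"type":"object","properties":{"plan":{"type":"string"},"grip":{"type":"number"},"grip_force":{"type":"number"}},"required":["plan"]}

```bash
mkdir -p pics
cat > h.py <<'E'
import numpy as np,cv2
from plant import status,eyes,robot
from scipy.spatial.transform import Rotation as R
def ray(c,u,v):
    f=240/np.tan(np.radians(c["fovy"])/2); T=np.array(c["world_from_camera"])
    d=T[:3,:3]@np.array([(u-c["cx"])/f,(v-c["cy"])/f,1]); return T[:3,3],d
def onz(c,u,v,z):
    o,d=ray(c,u,v); return o+d*(z-o[2])/d[2]
def proj(c,p):
    f=240/np.tan(np.radians(c["fovy"])/2); T=np.linalg.inv(np.array(c["world_from_camera"]))
    q=T[:3,:3]@np.array(p)+T[:3,3]; return np.array([c["cx"]+f*q[0]/q[2],c["cy"]+f*q[1]/q[2]])
E
python3 - <<'E'
from h import *
for n in("top","scene"):
    c=eyes.read_camera(n); cv2.imwrite(f"pics/{n}0.png",c["image"]); print(n,c["fovy"],c["cx"],c["cy"],np.round(c["world_from_camera"],3).tolist())
s=status.read_state(); print(s["t"],s["tool_pos"],R.from_rotvec(s["orientation"]).as_matrix().round(3).tolist(),s["opening"])
E
```

```text
top 44.48913728500145 320.49570867395977 249.8654607351109 [[0.028, -0.988, 0.151, 0.456], [-0.999, -0.025, 0.022, 0.031], [-0.018, -0.152, -0.988, 1.151], [0.0, 0.0, 0.0, 1.0]]
scene 55.37860411347904 324.697280261338 237.79171989325195 [[0.519, -0.499, 0.695, -0.02], [-0.855, -0.29, 0.43, -0.372], [-0.013, -0.817, -0.577, 0.598], [0.0, 0.0, 0.0, 1.0]]
0.1 [0.17984769 0.5719193  0.23652135] [[-0.954, 0.3, -0.001], [0.3, 0.954, -0.001], [0.0, -0.002, -1.0]] 0.09313946691336107
```

View pics/top0.png

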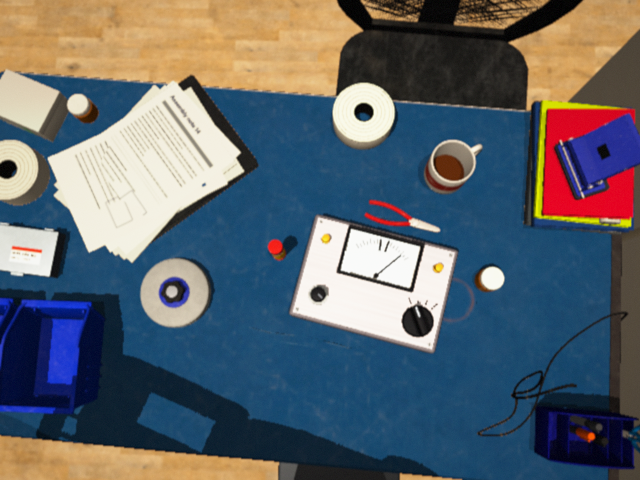

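The top view shows the tester with the knob at about (319,293), the dial at about (418,320) and the pointer to the right of the gate. The glue stick is at (276,248), the jar at (490,278) and the pliers at (400,215). I'll zoom in next.

Run:
```python
from h import *
im=cv2.imread("pics/top0.png")[200:360,280:500]
cv2.imwrite("pics/z0.png",cv2.resize(im,None,fx=3.6,fy=3.6,interpolation=cv2.INTER_CUBIC))
```

```text
(no output)
```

View pics/z0.png

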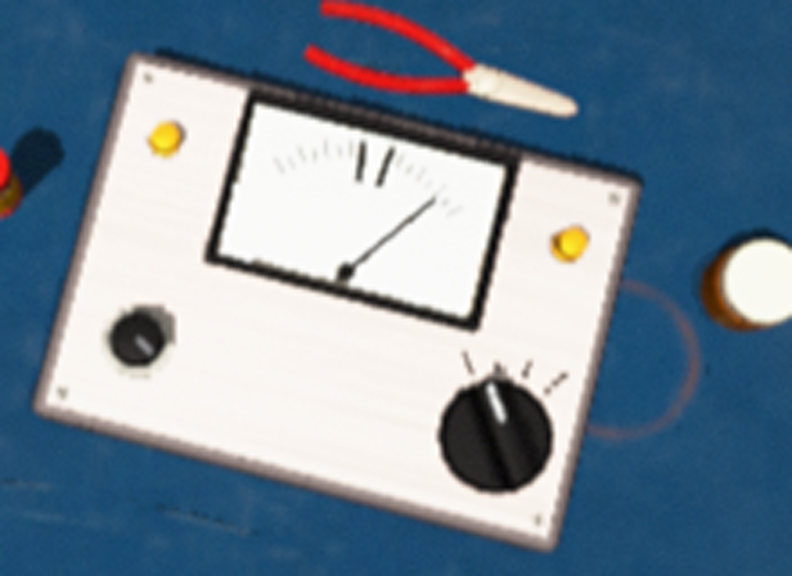

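The zoomed crop shows the panel corners at (135,55), (640,182), (552,548) and (38,408). The posts are at (166,137) and (571,243), the knob top at (137,338), the pointer pivot at (346,272) and the pointer tip at (435,202). Next I'll fit the tester's pose.

```bash
cat >> h.py <<'E'
def fit(c,obs):
    from scipy.optimize import least_squares
    def tp(P,p):
        x,y,a=P; return np.array([x+np.cos(a)*p[0]-np.sin(a)*p[1],y+np.sin(a)*p[0]+np.cos(a)*p[1],p[2]])
    f=lambda P:np.concatenate([proj(c,tp(P,p))-np.array(uv) for p,uv in obs])
    r=least_squares(f,[.45,-.05,-.2],loss="soft_l1"); return r.x,f(r.x).reshape(-1,2),tp
E
python3 - <<'E'
from h import *
c=eyes.read_camera("top")
Z=lambda u,v:(280+(u+.5)/3.6-.5,200+(v+.5)/3.6-.5)
obs=[((.1,.14,.058),Z(135,55)),((.1,-.14,.058),Z(640,182)),((-.1,-.14,.058),Z(552,546)),((-.1,.14,.058),Z(38,408)),
((.055,.108,.079),Z(166,136)),((.055,-.108,.079),Z(571,243)),((-.05,.095,.088),Z(137,338)),((.012,0,.064),Z(346,272))]
P,res,tp=fit(c,obs); print("pose",P.round(4)); print(res.round(1).tolist())
k=tp(P,(-.05,.095,.081)); d=tp(P,(-.05,-.095,.088)); print("knob",k,"dial",d)
pv=onz(c,*Z(346,272),.064); t=onz(c,*Z(435,202),.064); v=t-pv
print("pointer",-(np.arctan2(v[1],v[0])-P[2]), np.linalg.norm(v))
a=onz(c,*Z(137,338),.088);b=onz(c,*Z(150,351),.088); print("knob line dir rel x",-(np.arctan2(*(b-a)[1::-1])-P[2]))
print("jar",onz(c,280+765/3.6,200+280/3.6,.052),"glue",onz(c,276,243,.092))
s=status.read_state(); T=R.from_rotvec(s["orientation"]).as_matrix()
for n,g in(("knob",k),("dial",d)): print(n,"shift tool",T.T@(g-s["tool_pos"]))
print("tool y yaw",np.degrees(np.arctan2(T[1,1],T[0,1])))
E
```

```text
pose [ 0.5655 -0.0455 -0.2365]
[[-1.6, -2.7], [2.1, -0.3], [1.5, 3.0], [-3.0, 1.2], [-0.2, -0.4], [1.0, -0.0], [-0.4, -0.4], [-0.1, 0.1]]
knob [0.53917635 0.05855427 0.081     ] dial [ 0.49465186 -0.12615515  0.088     ]
pointer 0.6428520021018119 0.059119173937997385
knob line dir rel x 2.0916002554719153
jar [ 0.57961689 -0.26747407  0.052     ] glue [0.62868753 0.1367624  0.092     ]
knob shift tool [-0.4968277  -0.38167709  0.1561168 ]
dial shift tool [-0.50978565 -0.57124472  0.14939352]
tool y yaw 72.5364764485841
```

The fit is consistent: the pointer reads 0.643 rad, so the knob is at about 2.14 rad, which agrees with its white line at 2.09. The wrist can make the whole −122° turn in one grasp if it starts at tool-y yaw of about −54°. I'll move over the knob now.

>>> servo_tool(
  plan="-0.015 -0.012 0 3; -0.045 -0.035 0 10; -0.075 -0.058 0 17; -0.105 -0.081 0 24; -0.135 -0.104 0 31; -0.165 -0.127 0 38; -0.195 -0.15 0 45; -0.225 -0.173 0 52; -0.255 -0.196 0 59; -0.285 -0.219 0 66; -0.315 -0.242 0 73; -0.345 -0.265 0 80",
  grip=-0.1,
  grip_force=20,
)

```text
t: 1.15
tool_pos: [0.4302, 0.2143, 0.2374]
orientation: [2.368, 2.065, 0.0]
force: [0.1, -0.0, 0.6]
opening: 0.0513
gripper_force: 0.0
```

```bash
cat >> h.py <<'E'
def togo(g):
    s=status.read_state(); T=R.from_rotvec(s["orientation"]).as_matrix()
    print("t",round(s["t"],2),"pos",s["tool_pos"].round(4),"togo",(T.T@(np.array(g)-s["tool_pos"])).round(4),"yawY",np.degrees(np.arctan2(T[1,1],T[0,1])).round(2),"z",T[:,2].round(4),"q",np.round(s["q"],3),"open",round(s["opening"],4),"F",np.round(s["force"],1),"M",np.round(s["wrist_torque"],2),"gf",round(float(s["gripper_force"]),1))
K=[.5392,.0586,.081]; D=[.4947,-.1262,.088]
E
python3 -c "
from h import *
togo(K)"
```

```text
t 1.15 pos [0.4302 0.2143 0.2374] togo [-0.1394  0.1291  0.1564] yawY -7.81 z [ 1.e-04  0.e+00 -1.e+00] q [ 0.355 -0.198  1.809 -0.     1.53   0.492] open 0.0513 F [ 0.1 -0.   0.6] M [-0.05  0.11 -0.05] gf 0.0
```

>>> servo_tool(
  plan="-0.02 0.018 0 6; -0.042 0.039 0 13; -0.064 0.06 0.01 20; -0.086 0.081 0.02 27; -0.108 0.102 0.03 34; -0.128 0.119 0.04 41; -0.139 0.129 0.05 46; -0.139 0.129 0.05 46; -0.139 0.129 0.05 46",
)

```text
t: 1.9
tool_pos: [0.5389, 0.0609, 0.1863]
orientation: [-2.982, -0.984, 0.004]
force: [-1.0, -0.0, -0.5]
opening: 0.0511
gripper_force: 0.0
```

Run:
```python
from h import *
togo(K)
c=eyes.read_camera("wrist"); cv2.imwrite("pics/w0.png",c["image"]); print(c["fovy"],c["cx"],c["cy"],np.round(c["hand_eye"],4).tolist())
f=240/np.tan(np.radians(c["fovy"])/2); s=status.read_state(); T=np.eye(4);T[:3,:3]=R.from_rotvec(s["orientation"]).as_matrix();T[:3,3]=s["tool_pos"]
M=np.linalg.inv(T@np.array(c["hand_eye"]))
im=c["image"].copy()
def pw(p):
    q=M[:3,:3]@np.array(p)+M[:3,3]; th=np.arctan2(np.hypot(q[0],q[1]),q[2]); d=q[:2]/np.hypot(q[0],q[1]); return c["cx"]+f*th*d[0],c["cy"]+f*th*d[1]
k=pw([K[0],K[1],.088]); print("pred",k)
for i in range(36):
    a=i*np.pi/18; u=pw([K[0]+.013*np.cos(a),K[1]+.013*np.sin(a),.088]); cv2.circle(im,(int(round(u[0])),int(round(u[1]))),0,(0,0,255),-1)
x,y=int(k[0]),int(k[1]); x0=max(0,x-110);y0=max(0,y-85); cv2.imwrite("pics/w0z.png",cv2.resize(im[y0:y0+170,x0:x0+220],None,fx=3.5,fy=3.5,interpolation=cv2.INTER_CUBIC)); print(x0,y0)
```

```text
t 1.9 pos [0.5389 0.0609 0.1863] togo [-0.0009  0.0022  0.1053] yawY -53.46 z [-2.5e-03  2.0e-04 -1.0e+00] q [0.018 0.007 1.712 0.    1.426 0.951] open 0.0511 F [-1.  -0.  -0.5] M [-0.05  0.17 -0.05] gf 0.0
65.70646984690485 316.03247197869274 233.37058371200536 [[-0.0008, -0.9602, -0.2793, 0.0781], [1.0, -0.0008, -0.0001, -0.0012], [-0.0001, -0.2793, 0.9602, -0.1479], [0.0, 0.0, 0.0, 1.0]]
pred (np.float64(321.60905716418745), np.float64(244.1092837332968))
211 159
```

View pics/w0z.png

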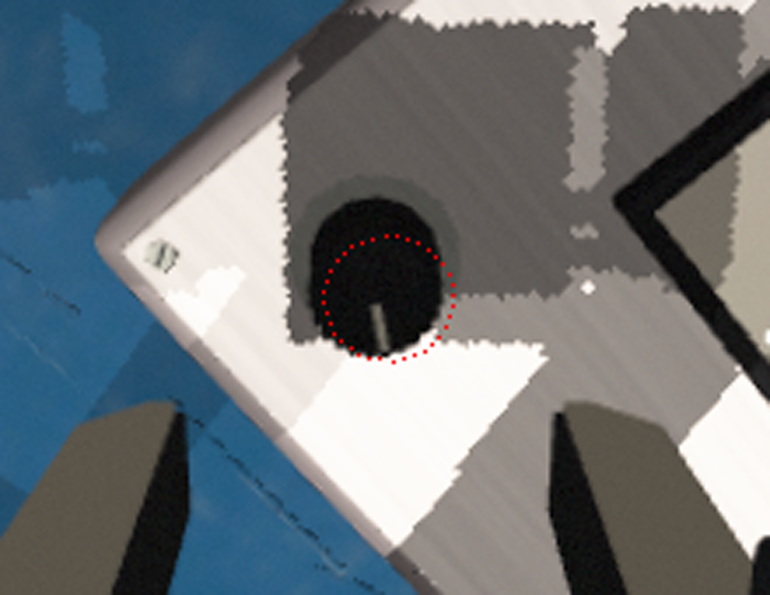

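The wrist view shows the knob top centred at crop (378,291), against a prediction of (390,298). That is a disagreement of about 2 mm, within calibration. I'll split the difference, descend and grip.

>>> servo_tool(
  plan="0.0005 0.0005 0.02 0; 0.0005 0.0005 0.045 0; 0.0005 0.0005 0.07 0; 0.0005 0.0005 0.092 0; 0.0005 0.0005 0.103 0; 0.0005 0.0005 0.105 0; 0.0005 0.0005 0.105 0",
)

```text
t: 2.53
tool_pos: [0.5399, 0.0621, 0.0827]
orientation: [-2.982, -0.987, 0.001]
force: [0.5, 0.6, 0.4]
opening: 0.0514
gripper_force: 0.0
```

>>> servo_tool(
  plan="0 0 0 0; 0 0 0 0; 0 0 0 0; 0 0 0 0; 0 0 0 0; 0 0 0 0",
  grip=1,
  grip_force=20,
)

```text
t: 3.03
tool_pos: [0.541, 0.0612, 0.0834]
orientation: [2.983, 0.984, 0.003]
force: [-1.3, -0.5, 5.7]
opening: 0.025
gripper_force: 19.5
```

```bash
python3 -c "
from h import *
togo(K)"
```

```text
t 3.03 pos [0.541  0.0612 0.0834] togo [-0.0029  0.001   0.0024] yawY -53.47 z [ 1.8e-03 -2.0e-04 -1.0e+00] q [ 0.019  0.11   1.802 -0.     1.228  0.952] open 0.025 F [-1.3 -0.5  5.7] M [-0.16  0.05  0.04] gf 19.5
```

>>> servo_tool(
  plan="-0.002 0 0 -2; -0.002 0 0 -7; -0.002 0 0 -13; -0.002 0 0 -19; -0.002 0 0 -25; -0.002 0 0 -31; -0.002 0 0 -37; -0.002 0 0 -43; -0.002 0 0 -49; -0.002 0 0 -55; -0.002 0 0 -60; -0.002 0 0 -60",
)

```text
t: 4.03
tool_pos: [0.5378, 0.0623, 0.0833]
orientation: [-2.081, -2.349, -0.002]
force: [-7.7, 8.9, 12.7]
opening: 0.0255
gripper_force: 19.7
```

Run:
```python
from h import *
togo(K)
for n in ("top","scene"):
    c=eyes.read_camera(n); k=proj(c,[.60,-.05,.065]).astype(int); print(n,k)
    im=c["image"][max(0,k[1]-70):k[1]+70,max(0,k[0]-90):k[0]+90]; im=cv2.resize(im,(400,int(400*im.shape[0]/im.shape[1])),interpolation=cv2.INTER_CUBIC); cv2.imwrite(f"pics/{n}1.png",im)
a,b=cv2.imread("pics/top1.png"),cv2.imread("pics/scene1.png"); h=min(len(a),len(b)); cv2.imwrite("pics/c1.png",np.hstack([a[:h],b[:h]]))
```

```text
t 4.03 pos [0.5378 0.0623 0.0833] togo [-0.0038  0.0009  0.0023] yawY 6.9 z [-0.0016  0.0033 -1.    ] q [ 0.018  0.105  1.807  0.004  1.231 -0.103] open 0.0255 F [-7.7  8.9 12.7] M [ 1.58  1.44 -0.01] gf 19.7
top [376 263]
scene [352 254]
```

View pics/c1.png

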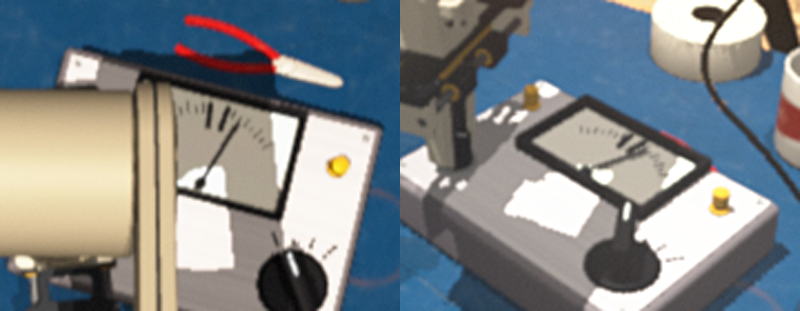

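The crops show the pointer moving left. It now lies just right of the right bar, with the tip at (238,122) and the pivot at (200,184), about 0.33 rad. The grip holds without slipping and about 62° remain. I'll relieve the side load slightly and carry on.

>>> servo_tool(
  plan="0.001 -0.001 -0.001 -2; 0.001 -0.001 -0.001 -7; 0.001 -0.001 -0.001 -13; 0.001 -0.001 -0.001 -19; 0.001 -0.001 -0.001 -25; 0.001 -0.001 -0.001 -31; 0.001 -0.001 -0.001 -37; 0.001 -0.001 -0.001 -43; 0.001 -0.001 -0.001 -49; 0.001 -0.001 -0.001 -55; 0.001 -0.001 -0.001 -61; 0.001 -0.001 -0.001 -62",
)

```text
t: 5.13
tool_pos: [0.5351, 0.0604, 0.0833]
orientation: [-0.574, -3.084, 0.003]
force: [-12.9, -3.5, 12.5]
opening: 0.0253
gripper_force: 19.8
```

>>> servo_tool(
  plan="0 0 0 0; 0 0 0 0",
)

```text
t: 5.3
tool_pos: [0.5351, 0.0604, 0.0833]
orientation: [-0.584, -3.082, 0.003]
force: [-13.5, -4.1, 11.3]
opening: 0.0251
gripper_force: 19.8
```

Run:
```python
from h import *
togo(K)
for n in ("top","scene"):
    c=eyes.read_camera(n); k=proj(c,[.60,-.05,.065]).astype(int)
    im=c["image"][k[1]-50:k[1]+50,k[0]-50:k[0]+50]; cv2.imwrite(f"pics/{n}2.png",cv2.resize(im,(400,400),interpolation=cv2.INTER_CUBIC))
cv2.imwrite("pics/c2.png",np.hstack([cv2.imread("pics/top2.png"),cv2.imread("pics/scene2.png")]))
```

```text
t 5.3 pos [0.5351 0.0604 0.0833] togo [-0.0045 -0.0002  0.0023] yawY 68.54 z [-0.0054 -0.0011 -1.    ] q [ 1.800e-02  1.010e-01  1.811e+00 -1.000e-03  1.235e+00 -1.178e+00] open 0.0251 F [-13.5  -4.1  11.3] M [-0.67  2.24 -0.01] gf 19.8
```

View pics/c2.png

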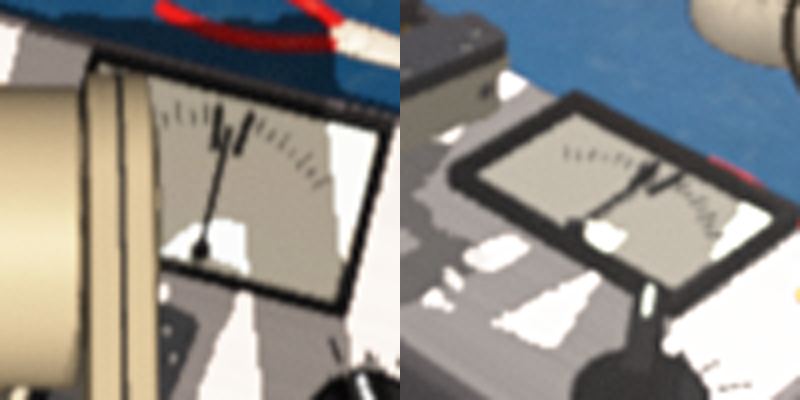

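The pointer now stands between the bars. In the left crop its tip is at (232,118), the bars are at about 216 and 250, and the deviation is roughly −1°. I'll release and rise.

>>> servo_tool(
  plan="0 0 0 0; 0 0 0 0; 0 0 0 0; 0 0 0 0; 0 0 -0.02 0; 0 0 -0.05 0; 0 0 -0.08 0; 0 0 -0.1 0; 0 0 -0.1 0",
  grip=-0.1,
)

```text
t: 6.15
tool_pos: [0.5406, 0.0612, 0.1893]
orientation: [0.583, 3.078, 0.003]
force: [0.8, -0.8, 0.5]
opening: 0.0515
gripper_force: 0.0
```

Run:
```python
from h import *
togo(D)
```

```text
t 6.15 pos [0.5406 0.0612 0.1893] togo [-0.0251 -0.1916  0.1008] yawY 68.54 z [ 8.8e-03  3.0e-04 -1.0e+00] q [ 0.018 -0.002  1.715  0.     1.42  -1.178] open 0.0515 F [ 0.8 -0.8  0.5] M [ 0.03 -0.05 -0.01] gf 0.0
```

>>> servo_tool(
  plan="-0.002 -0.015 0 -3; -0.005 -0.04 0 -9; -0.01 -0.07 0 -15; -0.014 -0.1 0 -21; -0.018 -0.13 0 -27; -0.021 -0.16 0 -33; -0.024 -0.182 0 -39; -0.025 -0.1915 0 -42; -0.025 -0.1915 0 -42; -0.025 -0.1915 0 -42; -0.025 -0.1915 0 -42",
)

```text
t: 7.07
tool_pos: [0.4907, -0.1256, 0.183]
orientation: [0.557, -3.091, -0.001]
force: [-0.8, 0.0, 0.4]
opening: 0.0513
gripper_force: 0.0
```

```bash
cat >> h.py <<'E'
def wrist():
    s=status.read_state(); c=eyes.read_camera("wrist"); f=240/np.tan(np.radians(c["fovy"])/2); T=np.eye(4);T[:3,:3]=R.from_rotvec(s["orientation"]).as_matrix();T[:3,3]=s["tool_pos"]
    M=np.linalg.inv(T@np.array(c["hand_eye"]))
    def pw(p):
        q=M[:3,:3]@np.array(p)+M[:3,3]; r=np.hypot(q[0],q[1]); th=np.arctan2(r,q[2]); return np.array([c["cx"]+f*th*q[0]/r,c["cy"]+f*th*q[1]/r])
    return c["image"],pw
E
python3 - <<'E'
from h import *
togo(D)
im,pw=wrist(); im=im.copy()
a=-.2365+.6
for lx,ly in [(x,y) for x in np.linspace(-.026,.026,14) for y in(-.007,.007)]:
    u=pw([D[0]+lx*np.cos(a)-ly*np.sin(a),D[1]+lx*np.sin(a)+ly*np.cos(a),.1]); cv2.circle(im,tuple(int(round(float(x))) for x in u),0,(0,0,255),-1)
k=pw([D[0],D[1],.1]).astype(int); print(k); x0,y0=max(0,k[0]-100),max(0,k[1]-100)
A=cv2.resize(im[y0:y0+200,x0:x0+200],(400,400),interpolation=cv2.INTER_CUBIC)
c=eyes.read_camera("top"); k=proj(c,[.60,-.05,.065]).astype(int); B=cv2.resize(c["image"][k[1]-50:k[1]+50,k[0]-50:k[0]+50],(400,400),interpolation=cv2.INTER_CUBIC)
print(x0,y0,A.shape); cv2.imwrite("pics/c3.png",np.hstack([A,B]))
E
```

```text
t 7.07 pos [ 0.4907 -0.1256  0.183 ] togo [-0.0036 -0.002   0.095 ] yawY 110.43 z [-4.e-04  6.e-04 -1.e+00] q [-0.352 -0.092  1.813  0.     1.421 -2.28 ] open 0.0513 F [-0.8  0.   0.4] M [ 0.05  0.03 -0.  ] gf 0.0
[311 253]
211 153 (400, 400, 3)
```

View pics/c3.png

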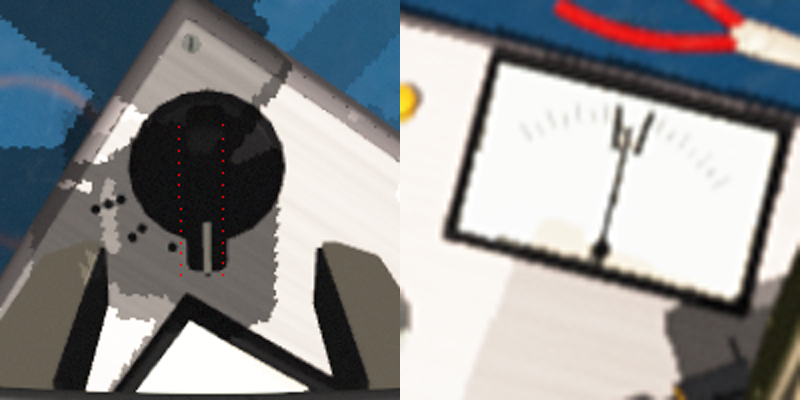

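The right crop shows the pointer upright in the middle of the gate (tip at about 628, bars at 618 and 646). The left crop shows the dial bar at column 206, against 201 predicted and a finger midpoint of 210. I'll descend onto the bar and grip it.

>>> servo_tool(
  plan="-0.0025 -0.001 0.02 0; -0.0025 -0.001 0.045 0; -0.0025 -0.001 0.07 0; -0.0025 -0.001 0.086 0; -0.0025 -0.001 0.093 0; -0.0025 -0.001 0.094 0; -0.0025 -0.001 0.094 0",
)

```text
t: 7.75
tool_pos: [0.4935, -0.1259, 0.0897]
orientation: [0.561, -3.091, -0.0]
force: [-0.4, 0.2, 0.2]
opening: 0.0513
gripper_force: 0.0
```

>>> servo_tool(
  plan="0 0 0 0; 0 0 0 0; 0 0 0 0; 0 0 0 0; 0 0 0 0; 0 0 0 0; 0 0 0 0",
  grip=1,
  grip_force=55,
)

```text
t: 8.33
tool_pos: [0.4934, -0.1262, 0.0897]
orientation: [-0.56, 3.091, 0.001]
force: [-1.2, 2.2, 2.9]
opening: 0.0135
gripper_force: 55.0
```

```bash
python3 -c "
from h import *
togo(D)"
```

```text
t 8.33 pos [ 0.4934 -0.1262  0.0897] togo [-0.0012 -0.0005  0.0017] yawY 110.54 z [ 1.e-04  4.e-04 -1.e+00] q [-0.351  0.01   1.893  0.     1.238 -2.281] open 0.0135 F [-1.2  2.2  2.9] M [0.4  0.19 0.19] gf 55.0
```

Gripped squarely, with low side force. I'll turn it clockwise (+), starting with 46° of the 69°.

>>> servo_tool(
  plan="0 0 0 3; 0 0 0 8; 0 0 0 13; 0 0 0 18; 0 0 0 23; 0 0 0 28; 0 0 0 33; 0 0 0 38; 0 0 0 43; 0 0 0 46; 0 0 0 46",
)

```text
t: 9.25
tool_pos: [0.4934, -0.1255, 0.0897]
orientation: [-0.697, -3.063, -0.002]
force: [-0.3, 5.4, 4.5]
opening: 0.0138
gripper_force: 55.0
```

```bash
python3 -c "
from h import *
togo(D)"
```

```text
t 9.25 pos [ 0.4934 -0.1255  0.0897] togo [-0.0015 -0.0001  0.0017] yawY 64.36 z [-0.      0.0014 -1.    ] q [-3.510e-01  1.000e-02  1.893e+00  1.000e-03  1.239e+00 -1.474e+00] open 0.0138 F [-0.3  5.4  4.5] M [0.86 0.22 0.24] gf 55.0
```

>>> servo_tool(
  plan="0 0 0 3; 0 0 0 7; 0 0 0 11; 0 0 0 15; 0 0 0 19; 0 0 0 22; 0 0 0 23; 0 0 0 23; 0 0 0 23; 0 0 0 23; 0 0 0 23; 0 0 0 23",
)

```text
t: 10.25
tool_pos: [0.4936, -0.1252, 0.0897]
orientation: [-1.288, -2.865, -0.003]
force: [0.9, 6.9, 3.5]
opening: 0.0134
gripper_force: 55.0
```

Run:
```python
from h import *
togo(D)
def mk(c,k,h,w):
    return cv2.resize(c["image"][k[1]-h:k[1]+h,k[0]-w:k[0]+w],(400,400),interpolation=cv2.INTER_CUBIC)
c=eyes.read_camera("top"); A=mk(c,proj(c,[.58,-.07,.065]).astype(int),55,55)
c=eyes.read_camera("scene"); k=proj(c,[.55,-.09,.08]).astype(int); B=mk(c,k,80,80); print("scene",k)
cv2.imwrite("pics/c4.png",np.hstack([A,B]))
```

```text
t 10.25 pos [ 0.4936 -0.1252  0.0897] togo [-0.0015  0.0002  0.0017] yawY 41.57 z [ 4.0e-04  1.8e-03 -1.0e+00] q [-0.351  0.01   1.893  0.002  1.239 -1.077] open 0.0134 F [0.9 6.9 3.5] M [ 1.06 -0.    0.27] gf 55.0
scene [358 269]
```

View pics/c4.png

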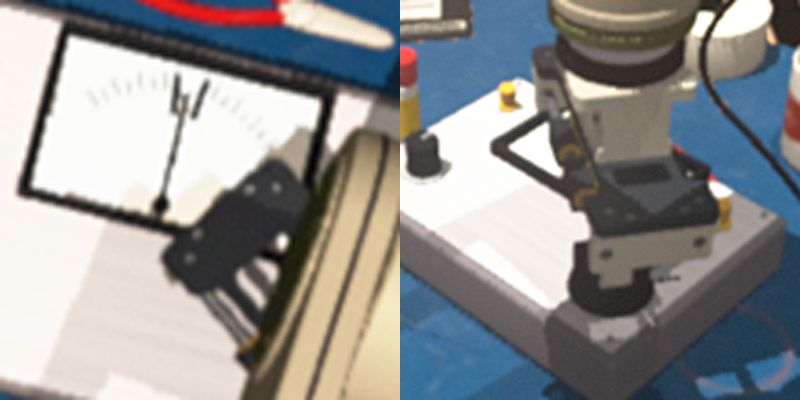

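The pointer is still in the gate. One wrist look will confirm the white line against the three pips.

Run:
```python
from h import *
im,pw=wrist(); im=im.copy()
for r in np.linspace(.0,.045,16):
    a=-.2365-.6; u=pw([D[0]+r*np.cos(a),D[1]+r*np.sin(a),.1 if r<.027 else .058]); cv2.circle(im,tuple(int(round(float(x))) for x in u),0,(0,0,255),-1)
k=pw([D[0],D[1],.1]).astype(int); x0,y0=max(0,k[0]-120),max(0,k[1]-120)
cv2.imwrite("pics/w5.png",cv2.resize(im[y0:y0+240,x0:x0+240],None,fx=2.4,fy=2.4,interpolation=cv2.INTER_CUBIC)); togo(D)
```

```text
t 10.4 pos [ 0.4936 -0.1253  0.0897] togo [-0.0014  0.0002  0.0017] yawY 41.57 z [ 5.0e-04  1.8e-03 -1.0e+00] q [-0.351  0.01   1.893  0.002  1.239 -1.077] open 0.0136 F [-0.1  6.4  3.2] M [1.07 0.02 0.3 ] gf 55.0
```

View pics/w5.png

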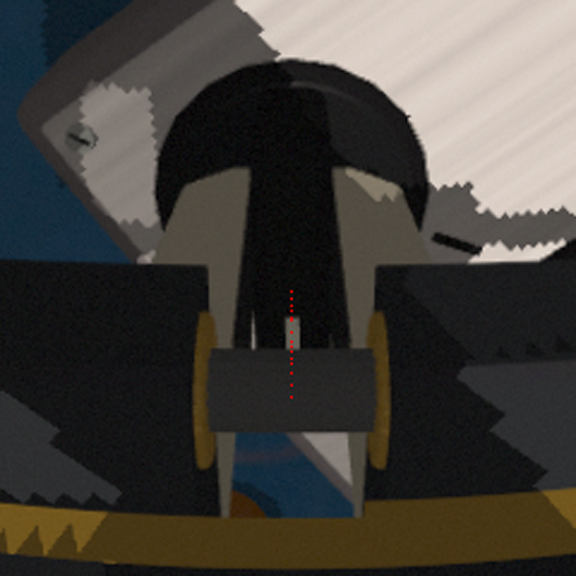

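The white line at (292,335) lies on the predicted third-step direction, and the bar sits square in the fingers. I'll hand the job in.

```bash
python3 -c "
from h import *
print(robot.close_job())"
```

```text
the job is handed in; nothing more can be done
None
```

I zeroed the meter (pointer between the two thick bars), turned the test dial to the three-pip step and handed the job in at about 10.4 s with the gripper still holding the dial; the hand-in gave no verdict.

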